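# Hang the second shelf on the slotted stand

## Robot

A 6-joint arm with a two-finger parallel gripper is mounted at the origin on a cart in front of the work surface, level with it; the furniture and walls round the work are solid. World frame = base frame: x ahead of the robot, y to its left, z up, the work surface at z = 0. Lengths are in m, angles in rad, forces in N, time in s.
With the tool pointing down it reaches from about 0.375 to 0.975 m from the base axis. Payload 3.8 kg.
Tool frame: the origin (TCP) lies midway between the tips of the shut fingers; the grasp point (between the pads) lies 19 mm behind it; z points along the fingers, y is the line along which they close (so a half turn about z gives the same grasp; the last joint's range is limited). The gripper opens to 88 mm and grips with 3 to 60 N. Pads are 18 mm wide; open, the fingers measure 123 mm over their backs; the gripper's body (75 mm by 187 mm) begins 45 mm behind the grasp point.
Start: joints at [-1.268, 0.264, 1.604, -0, 1.274, -0.037], TCP at [0.225, -0.636, 0.239] pointing down, gripper open.
Joint ranges: [-2.63, 2.63], [-0.94, 2.18], [0.31, 2.57], [-1.31, 4.45], [0, 2.66], [-2.55, 2.55]. Speed limits (rad/s): [2.57, 2.57, 3.14, 3.14, 3.14, 3.14].

## Interface

Orientations are given as a unit quaternion [w, x, y, z].
In Python, from plant import get_state, imaging, job gives the robot as it stands.
- The arm moves only by the tool play_rows, never from a script. Its arguments are lists of equal length, an entry for each row: "travel": the shift along the tool's x, y, z in m, a list of three; "spin": the turn about the tool's z in rad. In form: {"travel": [[tx, ty, tz], ...], "spin": [spin, ...]}. A call has exactly 10 rows; each row shifts and turns the commanded pose from where the row before left it, along the tool's axes as they then stand; what a row does not reach is not made up. A row lasts 1/8 s, in which the tool goes at most 62.5 mm and 10.7 degrees, less where a joint would pass 70% of its speed; a pose out of reach is approached as far as the arm can. A call is refused whole if a number of a shift passes 0.0625 or a number of a turn 0.188, either way. A call with a gripper value outside its range is refused whole. "claw" is the opening, from 0 (shut) to 1 (fully open), set as the call begins (left out, the last holds). The fingers move at their own pace and stop on an object; "newtons" is the grip in N (left out, the last holds). Time passes only in rows, so rows that do not move let the fingers close, or fill a call up. It gives the time, the measured TCP pose, the force, the opening and the grip force at its end, in the units of the state.
- get_state(): the state, without advancing time (a new reading comes with each control period).
- imaging.camera(name): name is "scene" or "top"; returns a dict with "color" (384x512x3 uint8, red, green, blue), "K" (3x3 intrinsics, pixels), "D" ([k1, k2, p1, p2, k3] as OpenCV has them; the pictures are not rectified), "eye" and "orientation" of the camera in the world. Camera axes: x right, y down, z forward; pixel columns grow to the right and rows downward; lengths in m; the calibration is good to about 2 mm. A picture is of the moment at which its call begins. There is no depth.
- job.finish_job(): hands the job in; it is judged then, once.
The state is a dict: "time_s": time; "qpos": joint angles; "qd": joint speeds; "joint_efforts": joint torques, N m; "position": TCP position; "ee_rot": TCP orientation; "ft_force": force on the tool from outside, world axes, zero at the start; "moment": the same for the moment, N m; "finger_gap": finger opening in m; "grip_force": force on a finger pad.
Only numpy, scipy, OpenCV 4.12 (cv2) and the standard library are available. Lean on these libraries where they do the work, as an engineer would, in place of code of your own. Each camera call takes 0.05 s, during which the arm holds its last target. There are 200 camera calls.

## Task

One little shelf already hangs low on the slotted stand. Take the loose shelf of the same width, put its two claws into the empty upper slots of the stand and press it down until it sits fully home and the sprung catch snaps out over its back plate; let go of it there. Leave the narrower loose shelf lying where it is: its claws are too close together for this stand.

Things in the scene. Friction and masses are not known exactly. Their poses are not given: they have to be found in the camera images.
- wide_shelf: loose shelf to hang, 175-325 g, lying upright: wooden deck 90 deep (x) x 150 wide, lip at its -x edge 20 high; steel back plate 5 thick, 50 high; mid-width steel fin to grip from above, 10 thick (y), x -68 to -8, top at z 76; mass centre near x -35. Origin: underside of the deck, at the back plate's rear face, mid width; x from lip to claws, z up
- claws (a point): point on the wide shelf 35 mm above its origin, midway between its two steel claws (y -60 and +60; 8 wide), level with the underside of their bars. Bars 8 high stick out 15 to +x from the back plate; their ends turn down 11 below this point, leaving a gap of 7 (top) to 11 (tip) behind the plate
- narrow_shelf: another loose shelf, same build but 100 wide with claws 64 apart; it does not fit and must stay where it lies. Origin and axes as on the wide shelf
- stand: fixed stand: dark base plate x -110 to 40, 180 wide, and two aluminium uprights 40 wide, 199 high, at y -60 and +60. Origin: on the worktop, below the uprights' front faces, midway between; x from front to back (shelves hang on the -x side), z up. A fixed shelf 150 wide with two small boxes, all below z 95, hangs in the lower slots. Empty upper slots: z 140 to 180
- home (a point): point on the stand 105 mm above its origin: where the wide shelf's origin is when home (then x 0 to -4, y within 8, leaning at most 5 degrees). Slots: 24 wide, 40 high, front plate 5 thick, hollow behind. Bring the shelf level, square, origin 22 (12 to 32) above this point, to +x until the back plate meets the uprights; then press down until the claws' bars rest on the slots' lower edges
- catch (a joint): sprung steel nose, 30 wide, 8 high, midway between the uprights at z 157 to 166, 6 proud of their front. m: 0 out, to 0.010 pushed in (+x). 5 N starts it, about 6 N when flush. The back plate pushes it in as the claws enter; it rubs on the plate (up to 8 N to press the shelf down), then snaps out over the plate's top edge when home

How it is judged:
By the outcome, as a careful person would: the job done as asked, in the order asked, and still so for the second after the job is handed in, with the robot touching nothing.
It also fails if it takes over 45 s, if anything falls off the work surface, if the arm or the gripper's body presses on something with over 40 N, if the wrist force passes 120 N, or if a joint passes its speed limit or range.

## Working session

There is one attempt and no reset: what is moved stays moved. The work goes in short steps, Python scripts to look and compute and a tool call to move; the robot and the scene stay as the last step left them, time stands still between calls to the robot, and variables do not carry over. Pictures are saved under pics/ and viewed, at most 10 in all, crops included, and the job is handed in when it is done.

Besides the shell and the picture viewer there is one more tool, called after "Emit:" in YAML: its name, and indented under it one key for each argument. play_rows: Moves the arm, as the interface text tells. Its arguments: {"type":"object","properties":{"travel":{"type":"array","items":{"type":"array","items":{"type":"number"}}},"spin":{"type":"array","items":{"type":"number"}},"claw":{"type":"number"},"newtons":{"type":"number"}},"required":["travel","spin"]}

```bash
mkdir -p pics; ls; python3 - <<'E'
from plant import get_state, imaging
import cv2
for n in("scene","top"):
    c=imaging.camera(n); cv2.imwrite(f"pics/{n}0.png",c["color"][:,:,::-1]); print(n,c["K"],c["D"],c["eye"],c["orientation"])
s=get_state();print(s)
E
```

```text
pics
scene [[398.73622118   0.         253.8080403 ]
 [  0.         398.73622118 193.46195458]
 [  0.           0.           1.        ]] [0.04372544 0.         0.         0.         0.        ] [0.13744001 0.6406836  0.76435482] [ 0.11264234 -0.25448824  0.87146878 -0.40384353]
top [[427.07150191   0.         257.51858515]
 [  0.         427.07150191 196.60544064]
 [  0.           0.           1.        ]] [-0.04785551  0.          0.          0.          0.        ] [0.29035877 0.00988927 1.25239843] [ 0.06862331 -0.70340325  0.70405001 -0.06948597]
{'time_s': 0.1, 'qpos': array([-1.26790993e+00,  2.64712461e-01,  1.60527174e+00,  2.57351160e-06,
        1.27367427e+00, -3.69338767e-02]), 'qd': array([-0.00087185, -0.00167996, -0.00388332, -0.00023595, -0.00094632,
       -0.00066968]), 'joint_efforts': array([ 3.06255506e-04, -5.03618717e+01, -3.58070970e+01,  7.29958853e-02,
        2.33732339e-02, -5.60409387e-05]), 'position': array([ 0.22477199, -0.63578411,  0.23747062]), 'ee_rot': array([-1.02395426e-03,  9.85599505e-01,  1.69093315e-01, -1.35728951e-04]), 'ft_force': array([ 0.73833527,  0.18084442, -0.44883013]), 'moment': array([0.02218195, 0.01779014, 0.046204  ]), 'grip_force': 0.0, 'finger_gap': 0.08771852519356405}
```

View pics/scene0.png

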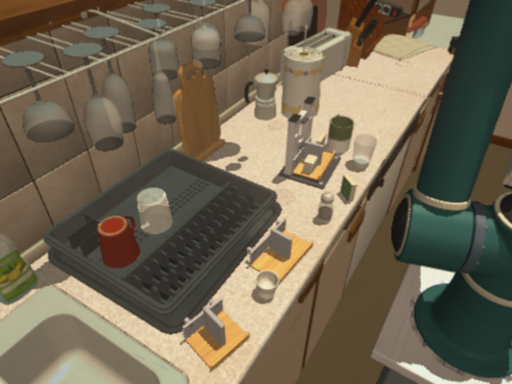

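View pics/top0.png

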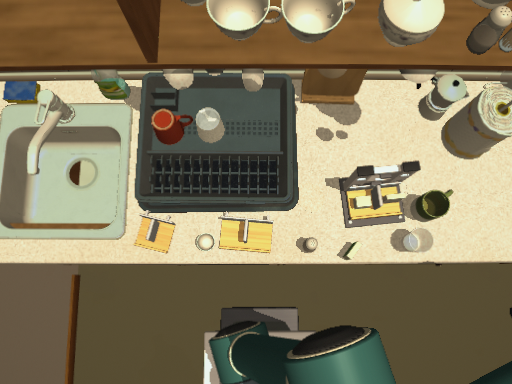

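The scene view shows the narrow shelf at about (215,335), the wide one at (280,252) and the stand at (310,160). In the top view the wide shelf is at (246,234), the narrow at (155,233) and the stand at (377,195). I'll zoom in on them.

```bash
python3 - <<'E'
import cv2,numpy as np
t=cv2.imread("pics/top0.png");s=cv2.imread("pics/scene0.png")
def cr(im,u,v,w,h,k): 
    o=cv2.resize(im[v:v+h,u:u+w],None,fx=k,fy=k,interpolation=cv2.INTER_CUBIC)
    for i in range(0,w,10): cv2.line(o,(i*k,0),(i*k,6 if i%50 else 14),(0,0,255),1)
    for i in range(0,h,10): cv2.line(o,(0,i*k),(6 if i%50 else 14,i*k),(0,0,255),1)
    return o
a=np.hstack([cr(t,210,205,80,60,5),cr(t,335,155,80,75,5)[:300]])
b=np.hstack([cr(s,240,215,80,60,5),cr(s,275,90,80,60,5)])
cv2.imwrite("pics/c1.png",np.vstack([a,b]))
E
```

```text
(no output)
```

View pics/c1.png

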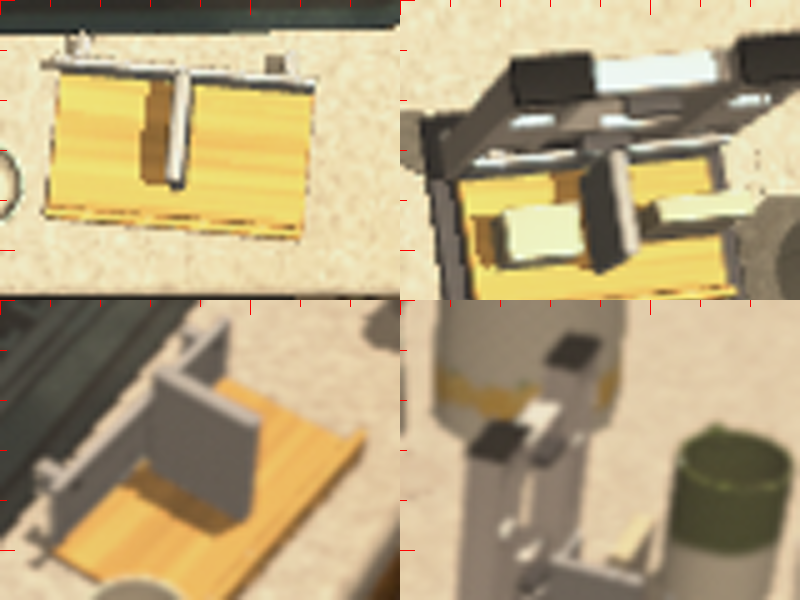

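The crops show the wide shelf's claws pointing toward +x with its fin near (246,230). The stand's upright tops are at about (366,171) and (411,167). Next I'll fit planar poses using both cameras.

```bash
cat > h.py <<'E'
import numpy as np,cv2
from scipy.spatial.transform import Rotation as R
from scipy.optimize import least_squares
def rot(q): return R.from_quat([q[1],q[2],q[3],q[0]]).as_matrix()
def proj(c,P):
    M=rot(c["orientation"]).T
    return cv2.projectPoints(np.asarray(P,float).reshape(-1,1,3),cv2.Rodrigues(M)[0],-M@np.asarray(c["eye"]),c["K"],np.asarray(c["D"]))[0][:,0]
def place(p,P):
    c,s=np.cos(p[2]),np.sin(p[2]); P=np.asarray(P,float)
    return np.c_[p[0]+c*P[:,0]-s*P[:,1],p[1]+s*P[:,0]+c*P[:,1],P[:,2]]
def crop(uv,o,off=(0,0)): return (np.asarray(uv,float)-off+.5)/5-.5+o
def fit(cams,obs,p0):
    f=lambda p:np.concatenate([(proj(cams[n],place(p,P))-uv).ravel() for n,P,uv in obs])
    r=least_squares(f,p0,loss='soft_l1'); return r.x,f(r.x).reshape(-1,2)
def box(x0,x1,y0,y1,z0,z1):
    V=np.array([[x,y,z] for x in(x0,x1) for y in(y0,y1) for z in(z0,z1)])
    return [(V[a],V[b]) for a in range(8) for b in range(a) if bin(a^b).count('1')==1]
def draw(im,c,p,boxes,k=5,o=(0,0)):
    for B in boxes:
        for a,b in box(*B):
            q=(proj(c,place(p,[a,b]))-o+.5)*k
            cv2.line(im,tuple(int(v) for v in q[0]),tuple(int(v) for v in q[1]),(0,0,255),1,cv2.LINE_AA)
WS=[(-.09,0,-.075,.075,0,.02),(-.005,0,-.075,.075,0,.05),(-.068,-.008,-.005,.005,.05,.076)]
ST=[(-.11,.04,-.09,.09,0,.005),(0,.02,.04,.08,0,.199),(0,.02,-.08,-.04,0,.199)]
E
python3 - <<'E'
from h import *
from plant import imaging
cams={n:imaging.camera(n) for n in("scene","top")}
T=np.array([210,205]);S=np.array([240,215])
ws=[("top",[[-.09,.075,0],[-.09,-.075,0],[-.068,0,.076],[-.008,0,.076],[0,.075,.05],[0,-.075,.05]],crop([[44,215],[300,240],[177,181],[183,72],[58,57],[315,80]],T)),
("scene",[[-.068,0,.076],[-.008,0,.076],[0,-.075,.05],[0,.075,.05]],crop([[256,123],[157,72],[226,22],[48,192]],S))]
p,r=fit(cams,ws,[.5,0,-.1]);print(p,np.round(r,1).tolist())
T=np.array([335,155]);S=np.array([275,90])
st=[("top",[[0,.08,.199],[0,.04,.199],[0,-.04,.199]],crop([[517,100],[592,95],[740,80]],T,(400,0))),
("top",[[-.11,.09,.005],[-.11,-.09,.005]],[[346,226],[405,219]]),
("scene",[[0,.08,.199],[0,.04,.199],[0,-.04,.199],[0,-.08,.199]],crop([[500,460],[530,430],[580,370],[602,342]],S,(400,300)))]
q,r=fit(cams,st,[.5,-.4,.1]);print(q,np.round(r,1).tolist())
tiles=[]
for n,o,pp,B in(("top",(210,205),p,WS),("top",(335,155),q,ST),("scene",(240,215),p,WS),("scene",(275,90),q,ST)):
    im=cv2.resize(np.ascontiguousarray(cams[n]["color"][:,:,::-1])[o[1]:o[1]+60+15*(n=="top" and o[0]>300),o[0]:o[0]+80],None,fx=5,fy=5,interpolation=cv2.INTER_CUBIC)
    draw(im,cams[n],pp,B,5,o); tiles.append(im[:300])
cv2.imwrite("pics/f1.png",np.vstack([np.hstack(tiles[:2]),np.hstack(tiles[2:])]))
E
```

```text
[ 0.4678339  0.0401508 -0.0888936] [[-0.0, 0.6], [-0.1, 0.2], [-1.2, -0.2], [-0.4, 0.1], [-1.1, -0.7], [0.0, -0.7], [1.1, 0.2], [0.1, -0.8], [0.3, -1.5], [0.2, -0.5]]
[ 0.56467447 -0.32586951  0.11603983] [[-0.5, 0.2], [-0.1, -0.5], [0.9, -1.0], [-1.0, 1.4], [-0.3, 1.2], [0.9, -0.2], [0.0, -0.7], [-0.5, -0.7], [-0.4, -0.7]]
```

View pics/f1.png

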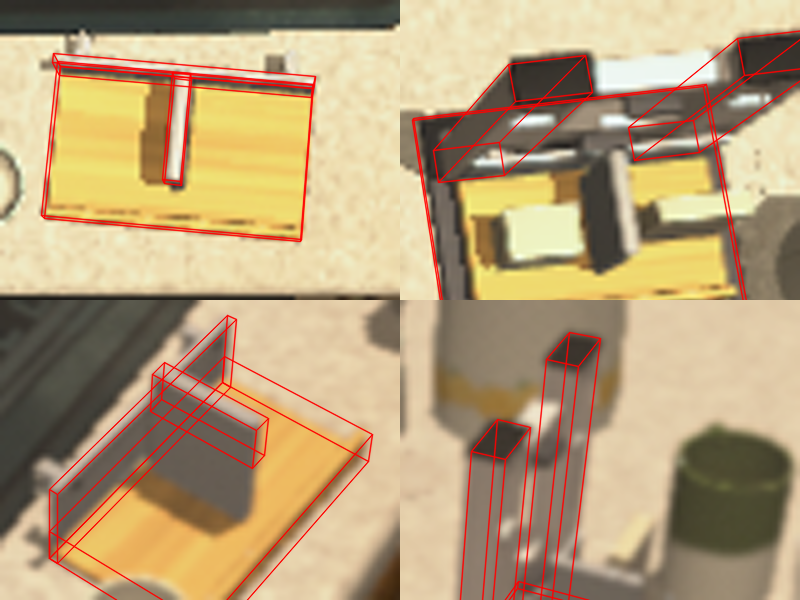

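The overlay matches both objects to within about 3 mm. Fitted poses are shelf (0.468, 0.040, yaw -0.089) and stand (0.565, -0.326, yaw 0.116). I'll grip the fin at shelf x = -45 mm, so the body clears the uprights; first I turn and move over there.

Emit:
play_rows:
  travel:
    - [0, 0, 0]
    - [0, 0, 0]
    - [0, 0, 0]
    - [0.01, -0.05, 0]
    - [0.01, -0.05, 0]
    - [0.01, -0.05, 0]
    - [0.01, -0.05, 0]
    - [0.01, -0.05, 0]
    - [0.01, -0.05, 0]
    - [0.01, -0.05, 0]
  spin: [0.143, 0.143, 0.142, 0, 0, 0, 0, 0, 0, 0]
  claw: 1

```text
time_s: 1.45
position: [0.3257, -0.2923, 0.2387]
ee_rot: [-0.0, 0.999, -0.044, 0.0]
ft_force: [1.4, 0.2, 0.5]
finger_gap: 0.0877
grip_force: 0.0
```

Emit:
play_rows:
  travel:
    - [0.01, -0.05, 0]
    - [0.01, -0.05, 0]
    - [0.01, -0.05, 0]
    - [0.01, -0.05, 0]
    - [0.01, -0.05, 0]
    - [0.01, -0.05, 0]
    - [0.007, -0.045, 0]
    - [0, 0, 0.05]
    - [0, 0, 0.05]
    - [0, 0, 0]
  spin: [0, 0, 0, 0, 0, 0, 0, 0, 0, 0]

```text
time_s: 2.7
position: [0.4186, 0.0439, 0.1349]
ee_rot: [0.0, 0.999, -0.044, -0.005]
ft_force: [-0.7, -1.2, 0.2]
finger_gap: 0.0884
grip_force: 0.0
```

```bash
cat >> h.py <<'E'
def delta(s,target,psi):
    m=rot(s["ee_rot"]); d=m.T@(np.asarray(target)-s["position"]); y=np.arctan2(m[1,0],m[0,0])
    print("t",round(s["time_s"],2),"pos",np.round(s["position"],4),"yaw",round(y,4),"tilt",np.round(m[:,2],4),"tool-shift",np.round(d,4),"spin",round(y-psi,4),"F",np.round(s["ft_force"],1),"gap",round(s["finger_gap"],4),s["grip_force"])
E
python3 - <<'E'
from h import *
from plant import imaging,get_state
s=get_state(); delta(s,[.423,.0442,.043],-.0889)
c=imaging.camera("scene"); im=np.ascontiguousarray(c["color"][190:310,200:350,::-1])
cv2.imwrite("pics/g1.png",cv2.resize(im,None,fx=5,fy=5,interpolation=cv2.INTER_CUBIC))
E
```

```text
t 2.7 pos [0.4186 0.0439 0.1349] yaw -0.0876 tilt [-9.6e-03 -4.0e-04 -1.0e+00] tool-shift [ 0.0053 -0.0008  0.0919] spin 0.0013 F [-0.7 -1.2  0.2] gap 0.0884 0.0
```

View pics/g1.png

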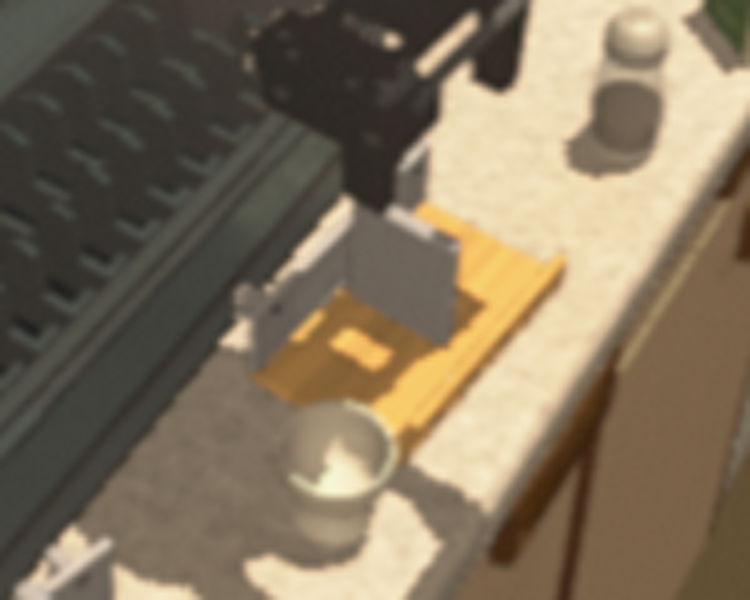

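The fingers straddle the fin, which is at about crop (400,225). I'll descend and grip it.

Emit:
play_rows:
  travel:
    - [0.004, -0.001, 0]
    - [0, 0, 0]
    - [0, 0, 0.03]
    - [0, 0, 0.03]
    - [0, 0, 0.03]
    - [0, 0, 0]
    - [0, 0, 0]
    - [0, 0, 0]
    - [0, 0, 0]
    - [0, 0, 0]
  spin: [0, 0, 0, 0, 0, 0, 0, 0, 0, 0]

```text
time_s: 4.0
position: [0.4272, 0.0445, 0.0493]
ee_rot: [-0.0, 0.999, -0.044, 0.001]
ft_force: [0.9, 0.1, 0.2]
finger_gap: 0.0884
grip_force: 0.0
```

Emit:
play_rows:
  travel:
    - [0, 0, 0]
    - [0, 0, 0]
    - [0, 0, 0]
    - [0, 0, 0]
    - [0, 0, 0]
    - [0, 0, 0]
    - [0, 0, 0]
    - [0, 0, 0]
    - [0, 0, 0]
    - [0, 0, 0]
  spin: [0, 0, 0, 0, 0, 0, 0, 0, 0, 0]
  claw: 0
  newtons: 50

```text
time_s: 5.25
position: [0.4267, 0.0443, 0.0487]
ee_rot: [0.0, 0.999, -0.044, -0.0]
ft_force: [0.3, -2.1, -0.2]
finger_gap: 0.0096
grip_force: 50.0
```

```bash
python3 - <<'E'
from h import *
from plant import get_state
delta(get_state(),[.423,.0442,.043],-.0889)
E
```

```text
t 5.25 pos [0.4267 0.0443 0.0487] yaw -0.0881 tilt [-1.e-04 -3.e-04 -1.e+00] tool-shift [-0.0037  0.0005  0.0057] spin 0.0008 F [ 0.3 -2.1 -0.2] gap 0.0096 49.99989978969097
```

Emit:
play_rows:
  travel:
    - [0, 0, -0.02]
    - [0, 0, -0.04]
    - [0, 0, -0.05]
    - [0, 0, -0.04]
    - [0, 0, 0]
    - [0, 0, 0]
    - [0, 0, 0]
    - [0, 0.03, 0]
    - [0, 0.04, 0]
    - [0, 0.04, 0]
  spin: [0, 0, 0, 0, -0.068, -0.068, -0.068, 0, 0, 0]

```text
time_s: 6.5
position: [0.439, -0.0654, 0.1982]
ee_rot: [-0.0, 0.998, 0.058, -0.0]
ft_force: [0.0, -0.1, -1.9]
finger_gap: 0.0097
grip_force: 50.0
```

Emit:
play_rows:
  travel:
    - [0.001, 0.04, 0]
    - [0.001, 0.04, 0]
    - [0.001, 0.04, 0]
    - [0.001, 0.04, 0]
    - [0.001, 0.04, 0]
    - [0.001, 0.04, 0]
    - [0.001, 0.03, 0]
    - [0, 0, 0]
    - [0, 0, 0]
    - [0, 0, 0]
  spin: [0, 0, 0, 0, 0, 0, 0, 0, 0, 0]

```text
time_s: 7.75
position: [0.4774, -0.3309, 0.1984]
ee_rot: [-0.0, 0.998, 0.058, -0.0]
ft_force: [-0.4, 0.3, -2.2]
finger_gap: 0.0097
grip_force: 50.0
```

```bash
python3 - <<'E'
from h import *
from plant import get_state,imaging
s=get_state();delta(s,[.479,-.336,.176],.116)
p=[.5647,-.3259,.116]
z=s["position"][2]-.0487; m=rot(s["ee_rot"]); y=np.arctan2(m[1,0],m[0,0])
o=s["position"]+.041*m[:,0]; sp=[o[0],o[1],y]
W=[tuple(b[:4])+(b[4]+z,b[5]+z) for b in WS]
out=[]
for n,o in(("top",(325,150)),("scene",(260,75))):
    c=imaging.camera(n); im=np.ascontiguousarray(c["color"][o[1]:o[1]+100,o[0]:o[0]+100,::-1])
    im=cv2.resize(im,None,fx=4,fy=4,interpolation=cv2.INTER_CUBIC)
    draw(im,c,sp,W,4,o); draw(im,c,p,ST,4,o); out.append(im)
cv2.imwrite("pics/s1.png",np.hstack(out))
E
```

```text
t 7.75 pos [ 0.4774 -0.3309  0.1984] yaw 0.1167 tilt [-6.e-04  9.e-04 -1.e+00] tool-shift [0.0011 0.0053 0.0224] spin 0.0007 F [-0.4  0.3 -2.2] gap 0.0097 49.999905321747065
```

View pics/s1.png

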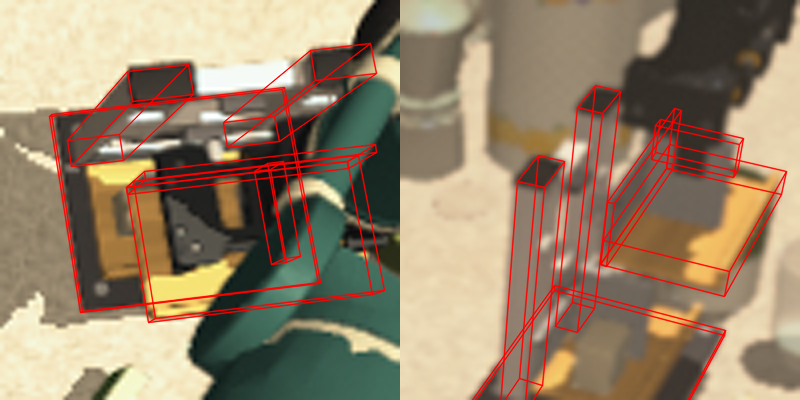

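The overlay agrees with the held shelf in both views: plate upright, roughly 45 mm in front of the uprights. I'll align it sideways and lower it to slot height, then approach.

Emit:
play_rows:
  travel:
    - [0, 0.005, 0.01]
    - [0, 0, 0.012]
    - [0, 0, 0]
    - [0.008, 0, 0]
    - [0.008, 0, 0]
    - [0.007, 0, 0]
    - [0, 0, 0]
    - [0, 0, 0]
    - [0, 0, 0]
    - [0, 0, 0]
  spin: [0, 0, 0, 0, 0, 0, 0, 0, 0, 0]

```text
time_s: 9.1
position: [0.5008, -0.3345, 0.1767]
ee_rot: [-0.0, 0.998, 0.058, -0.0]
ft_force: [0.7, 0.3, -2.4]
finger_gap: 0.0097
grip_force: 50.0
```

```bash
python3 - <<'E'
from h import *
from plant import get_state,imaging
s=get_state();delta(s,[.5647-.041*.9933,-.3259-.041*.1158,.176],.116)
o=(270,70);c=imaging.camera("scene"); im=np.ascontiguousarray(c["color"][o[1]:o[1]+80,o[0]:o[0]+100,::-1])
im=cv2.resize(im,None,fx=7,fy=7,interpolation=cv2.INTER_CUBIC); cv2.imwrite("pics/s2.png",im)
E
```

```text
t 9.1 pos [ 0.5008 -0.3345  0.1767] yaw 0.1156 tilt [-1.e-04  0.e+00 -1.e+00] tool-shift [ 0.0235 -0.0012  0.0007] spin -0.0004 F [ 0.7  0.3 -2.4] gap 0.0097 49.99997505918145
```

View pics/s2.png

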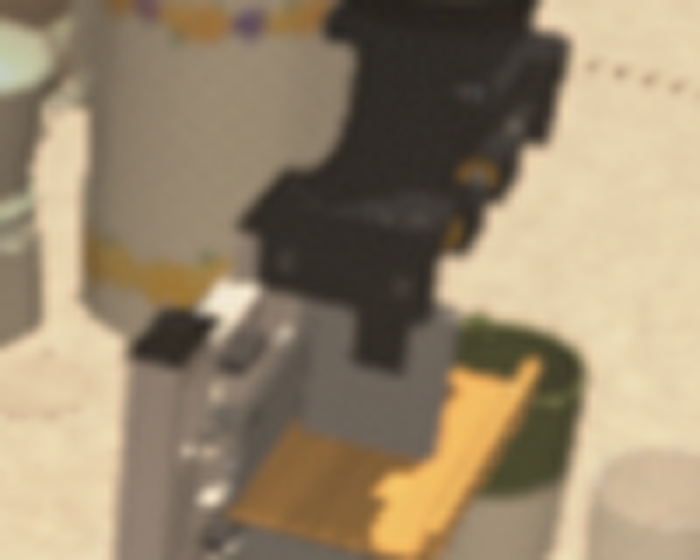

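The shelf is level and squarely in front of the slots, with about 23 mm to contact. I'll go in gently.

Emit:
play_rows:
  travel:
    - [0.003, -0.001, 0]
    - [0.003, 0, 0]
    - [0.003, 0, 0]
    - [0.003, 0, 0]
    - [0.002, 0, 0]
    - [0.002, 0, 0]
    - [0, 0, 0]
    - [0, 0, 0]
    - [0, 0, 0]
    - [0, 0, 0]
  spin: [0, 0, 0, 0, 0, 0, 0, 0, 0, 0]

```text
time_s: 10.4
position: [0.5157, -0.3317, 0.1766]
ee_rot: [-0.0, 0.998, 0.058, -0.001]
ft_force: [-5.5, -0.1, 1.3]
finger_gap: 0.0096
grip_force: 50.0
```

Emit:
play_rows:
  travel:
    - [0.002, 0, 0]
    - [0.002, 0, 0]
    - [0.002, 0, 0]
    - [0.001, 0, 0]
    - [0.001, 0, 0]
    - [0, 0, 0]
    - [0, 0, 0]
    - [0, 0, 0]
    - [0, 0, 0]
    - [0, 0, 0]
  spin: [0, 0, 0, 0, 0, 0, 0, 0, 0, 0]

```text
time_s: 11.65
position: [0.5214, -0.3307, 0.1764]
ee_rot: [-0.001, 0.998, 0.057, -0.003]
ft_force: [-11.8, 0.1, 3.0]
finger_gap: 0.0097
grip_force: 50.1
```

The plate is against the uprights (11.8 N, TCP 5.8 mm further in and past the catch). Now I'll press it down.

Emit:
play_rows:
  travel:
    - [0, 0, 0.002]
    - [0, 0, 0.002]
    - [0, 0, 0.002]
    - [0, 0, 0.002]
    - [0, 0, 0.002]
    - [0, 0, 0.002]
    - [0, 0, 0.002]
    - [0, 0, 0]
    - [0, 0, 0]
    - [0, 0, 0]
  spin: [0, 0, 0, 0, 0, 0, 0, 0, 0, 0]

```text
time_s: 12.9
position: [0.5216, -0.3315, 0.1629]
ee_rot: [0.0, 0.998, 0.057, -0.003]
ft_force: [-12.2, -1.7, 4.2]
finger_gap: 0.0093
grip_force: 50.1
```

```bash
python3 - <<'E'
from h import *
from plant import get_state
s=get_state();delta(s,[.5647-.041*.9933,-.3259-.041*.1158,.1537],.116);print(s["moment"])
E
```

```text
t 12.9 pos [ 0.5216 -0.3315  0.1629] yaw 0.1149 tilt [-5.7e-03 -5.0e-04 -1.0e+00] tool-shift [ 0.0025 -0.0006  0.0092] spin -0.0011 F [-12.2  -1.7   4.2] gap 0.0093 50.14147966168821
[-0.39173159  1.74787664 -0.3611402 ]
```

Emit:
play_rows:
  travel:
    - [0, 0, 0.002]
    - [0, 0, 0.002]
    - [0, 0, 0.002]
    - [0, 0, 0.002]
    - [0, 0, 0.002]
    - [0, 0, 0.001]
    - [0, 0, 0]
    - [0, 0, 0]
    - [0, 0, 0]
    - [0, 0, 0]
  spin: [0, 0, 0, 0, 0, 0, 0, 0, 0, 0]

```text
time_s: 14.15
position: [0.5216, -0.3317, 0.1537]
ee_rot: [0.0, 0.998, 0.057, -0.003]
ft_force: [-15.6, -0.6, 11.4]
finger_gap: 0.0094
grip_force: 50.1
```

```bash
python3 - <<'E'
from h import *
from plant import get_state
s=get_state();delta(s,[.5647-.041*.9933,-.3259-.041*.1158,.1537],.116);print(s["moment"])
E
```

```text
t 14.15 pos [ 0.5216 -0.3317  0.1537] yaw 0.1149 tilt [-5.4e-03 -8.0e-04 -1.0e+00] tool-shift [ 0.0024 -0.0008 -0.0001] spin -0.0011 F [-15.6  -0.6  11.4] gap 0.0094 50.11441569775343
[-0.05855725  2.18173863 -0.34268081]
```

Emit:
play_rows:
  travel:
    - [0, 0, 0.001]
    - [0, 0, 0.001]
    - [0, 0, 0.001]
    - [0, 0, 0.001]
    - [0, 0, 0]
    - [0, 0, 0]
    - [0, 0, 0]
    - [0, 0, 0]
    - [0, 0, 0]
    - [0, 0, 0]
  spin: [0, 0, 0, 0, 0, 0, 0, 0, 0, 0]

```text
time_s: 15.4
position: [0.5217, -0.3318, 0.1535]
ee_rot: [0.001, 0.998, 0.057, -0.002]
ft_force: [-22.0, 3.1, 28.0]
finger_gap: 0.0096
grip_force: 50.1
```

```bash
python3 - <<'E'
from h import *
from plant import get_state,imaging
s=get_state();delta(s,[.5647-.041*.9933,-.3259-.041*.1158,.1537],.116);print(s["moment"])
o=(270,70);c=imaging.camera("scene"); im=np.ascontiguousarray(c["color"][o[1]:o[1]+80,o[0]:o[0]+100,::-1])
im=cv2.resize(im,None,fx=7,fy=7,interpolation=cv2.INTER_CUBIC); cv2.imwrite("pics/s3.png",im)
E
```

```text
t 15.4 pos [ 0.5217 -0.3318  0.1535] yaw 0.1149 tilt [-0.0048 -0.0014 -1.    ] tool-shift [ 0.0024 -0.0009 -0.0002] spin -0.0011 F [-22.    3.1  28. ] gap 0.0096 50.11414563283324
[ 0.65995264  3.35857677 -0.35361196]
```

View pics/s3.png

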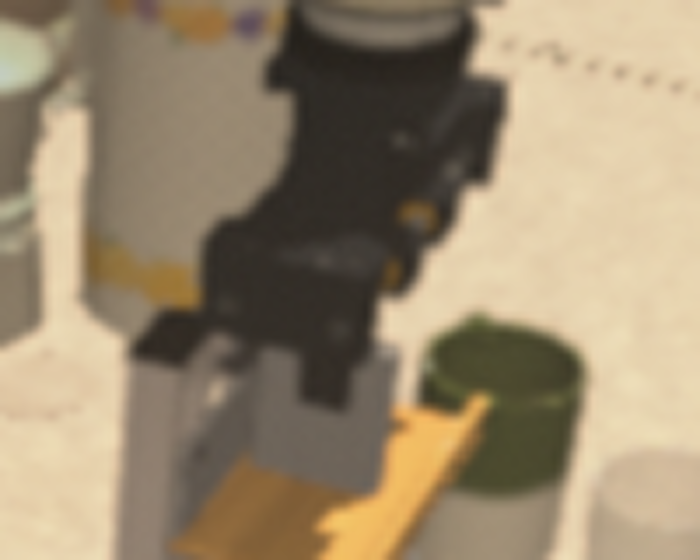

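There's a hard stop at the expected home height: 28 N with only 0.2 mm of motion. I'll relax the preload and pull up gently to see whether the catch holds.

Emit:
play_rows:
  travel:
    - [0, 0, -0.002]
    - [0, 0, -0.002]
    - [-0.001, 0, -0.001]
    - [-0.001, 0, 0]
    - [0, 0, -0.001]
    - [0, 0, -0.001]
    - [0, 0, -0.001]
    - [0, 0, -0.001]
    - [0, 0, 0]
    - [0, 0, 0]
  spin: [0, 0, 0, 0, 0, 0, 0, 0, 0, 0]

```text
time_s: 16.7
position: [0.5216, -0.3307, 0.1557]
ee_rot: [-0.001, 0.998, 0.058, -0.001]
ft_force: [-5.2, -2.3, -3.1]
finger_gap: 0.0097
grip_force: 50.1
```

```bash
python3 - <<'E'
from h import *
from plant import get_state
s=get_state();delta(s,[.5647-.041*.9933,-.3259-.041*.1158,.1537],.116);print(s["moment"])
E
```

```text
t 16.7 pos [ 0.5216 -0.3307  0.1557] yaw 0.1155 tilt [-0.0027  0.0011 -1.    ] tool-shift [0.0024 0.0003 0.0019] spin -0.0005 F [-5.2 -2.3 -3.1] gap 0.0097 50.10675475001335
[-0.24036102  0.93381631 -0.34355305]
```

Emit:
play_rows:
  travel:
    - [0, 0, -0.001]
    - [0, 0, -0.001]
    - [0, 0, -0.001]
    - [0, 0, -0.001]
    - [0, 0, 0]
    - [0, 0, 0]
    - [0, 0, 0]
    - [0, 0, 0]
    - [0, 0, 0]
    - [0, 0, 0]
  spin: [0, 0, 0, 0, 0, 0, 0, 0, 0, 0]

```text
time_s: 17.95
position: [0.5227, -0.3304, 0.1605]
ee_rot: [-0.0, 0.998, 0.058, -0.0]
ft_force: [-0.4, 0.7, -17.8]
finger_gap: 0.0094
grip_force: 50.0
```

```bash
python3 - <<'E'
from h import *
from plant import get_state,imaging
s=get_state();delta(s,[.5647-.041*.9933,-.3259-.041*.1158,.1537],.116);print(s["moment"])
p=[.5647,-.3259,.116]
m=rot(s["ee_rot"]);y=np.arctan2(m[1,0],m[0,0]);q=s["position"]+.041*m[:,0]
o=(280,90);c=imaging.camera("scene"); im=np.ascontiguousarray(c["color"][o[1]:o[1]+75,o[0]:o[0]+50,::-1])
im=cv2.resize(im,None,fx=8,fy=8,interpolation=cv2.INTER_CUBIC); im2=im.copy()
for z,k in((.105,0),(.112,1)):
    W=[tuple(b[:4])+(b[4]+z,b[5]+z) for b in WS[1:]]
    t=im2 if k==0 else im
    draw(t,c,[q[0],q[1],y],W,8,o)
cv2.imwrite("pics/s4.png",np.hstack([im2,im]))
E
```

```text
t 17.95 pos [ 0.5227 -0.3304  0.1605] yaw 0.1159 tilt [-3.e-04  9.e-04 -1.e+00] tool-shift [0.0012 0.0004 0.0068] spin -0.0001 F [ -0.4   0.7 -17.8] gap 0.0094 50.001502353698015
[ 0.00998002  0.61929069 -0.20198808]
```

View pics/s4.png

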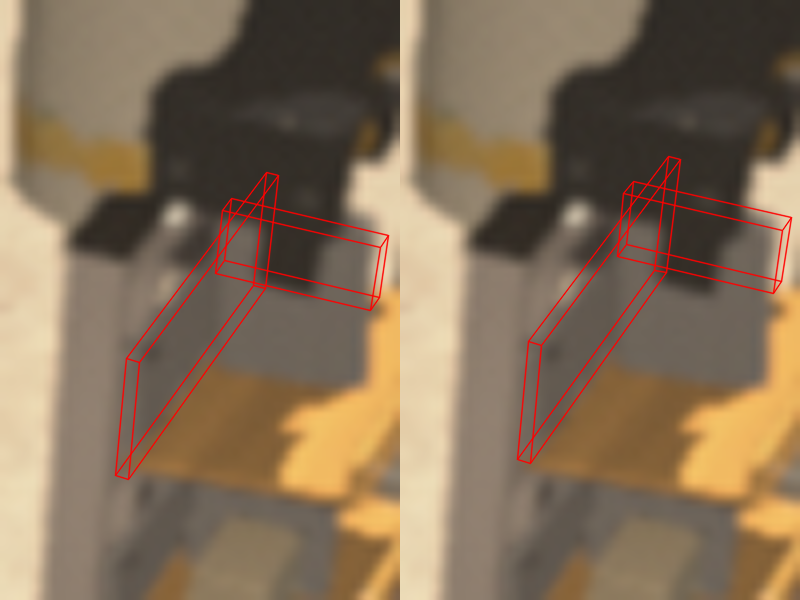

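The image can't settle it at this resolution. Fx has dropped to about 0 and the pull-up meets 18 N, which suggests the catch is out and the pads slipped up the fin. Pressing down again should show where the stop is now.

Emit:
play_rows:
  travel:
    - [0, 0, 0.001]
    - [0, 0, 0.001]
    - [0, 0, 0.001]
    - [0, 0, 0.001]
    - [0, 0, 0.001]
    - [0, 0, 0.001]
    - [0, 0, 0]
    - [0, 0, 0]
    - [0, 0, 0]
    - [0, 0, 0]
  spin: [0, 0, 0, 0, 0, 0, 0, 0, 0, 0]

```text
time_s: 19.25
position: [0.523, -0.3318, 0.1585]
ee_rot: [0.001, 0.998, 0.058, 0.001]
ft_force: [-8.8, 3.2, -1.2]
finger_gap: 0.0092
grip_force: 50.0
```

Emit:
play_rows:
  travel:
    - [0, 0, 0.001]
    - [0, 0, 0.001]
    - [0, 0, 0.001]
    - [0, 0, 0.001]
    - [0, 0, 0.001]
    - [0, 0, 0]
    - [0, 0, 0]
    - [0, 0, 0]
    - [0, 0, 0]
    - [0, 0, 0]
  spin: [0, 0, 0, 0, 0, 0, 0, 0, 0, 0]

```text
time_s: 20.5
position: [0.523, -0.3326, 0.1569]
ee_rot: [0.002, 0.998, 0.058, 0.001]
ft_force: [-16.4, 5.6, 12.5]
finger_gap: 0.0093
grip_force: 50.0
```

Emit:
play_rows:
  travel:
    - [-0.002, 0, 0.001]
    - [0, 0, 0.001]
    - [0, 0, 0.001]
    - [0, 0, 0.001]
    - [0, 0, 0.001]
    - [0, 0, 0]
    - [0, 0, 0]
    - [0, 0, 0]
    - [0, 0, 0]
    - [0, 0, 0]
  spin: [0, 0, 0, 0, 0, 0, 0, 0, 0, 0]

```text
time_s: 21.75
position: [0.5223, -0.3331, 0.1537]
ee_rot: [0.002, 0.998, 0.058, 0.003]
ft_force: [-15.8, 7.2, 19.2]
finger_gap: 0.0093
grip_force: 50.0
```

The shelf is pressed down at the stop again. I'll relax the preload, open and rise clear for a clean look.

Emit:
play_rows:
  travel:
    - [0, 0, -0.002]
    - [0, 0, -0.002]
    - [0, 0, -0.002]
    - [0, 0, -0.002]
    - [0, 0, 0]
    - [0, 0, 0]
    - [0, 0, 0]
    - [0, 0, 0]
    - [0, 0, 0]
    - [0, 0, 0]
  spin: [0, 0, 0, 0, 0, 0, 0, 0, 0, 0]

```text
time_s: 23.0
position: [0.5221, -0.3324, 0.1541]
ee_rot: [0.001, 0.998, 0.058, 0.002]
ft_force: [0.6, -4.5, 5.5]
finger_gap: 0.0099
grip_force: 50.0
```

Emit:
play_rows:
  travel:
    - [0, 0, 0]
    - [0, 0, 0]
    - [0, 0, 0]
    - [0, 0, 0]
    - [0, 0, 0]
    - [0, 0, 0]
    - [0, 0, 0]
    - [0, 0, 0]
    - [0, 0, 0]
    - [0, 0, 0]
  spin: [0, 0, 0, 0, 0, 0, 0, 0, 0, 0]
  claw: 1

```text
time_s: 24.25
position: [0.5208, -0.3312, 0.1527]
ee_rot: [-0.0, 0.998, 0.058, 0.0]
ft_force: [0.1, -0.1, -0.3]
finger_gap: 0.0883
grip_force: 0.0
```

Emit:
play_rows:
  travel:
    - [0, 0, -0.01]
    - [0, 0, -0.02]
    - [0, 0, -0.03]
    - [0, 0, -0.04]
    - [0, 0, 0]
    - [-0.05, 0, 0]
    - [-0.05, 0, 0]
    - [0, -0.06, 0]
    - [0, -0.06, 0]
    - [0, -0.06, 0]
  spin: [0, 0, 0, 0, 0, 0, 0, 0, 0, 0]

```text
time_s: 25.5
position: [0.3997, -0.1626, 0.2526]
ee_rot: [-0.0, 0.998, 0.057, 0.0]
ft_force: [0.2, -0.2, 0.6]
finger_gap: 0.0882
grip_force: 0.0
```

```bash
python3 - <<'E'
from h import *
from plant import get_state,imaging
s=get_state();print(s["time_s"],s["position"],s["ft_force"])
p=[.5647,-.3259,.116]
out=[]
for n,o in(("top",(330,150)),("scene",(278,85))):
    c=imaging.camera(n); im=np.ascontiguousarray(c["color"][o[1]:o[1]+85,o[0]:o[0]+80,::-1])
    raw=np.ascontiguousarray(c["color"][:,:,::-1]); cv2.imwrite(f"pics/{n}_end.png",raw)
    im=cv2.resize(im,None,fx=5,fy=5,interpolation=cv2.INTER_CUBIC)[:300 if n=="top" else 425]
    out.append(cv2.copyMakeBorder(im,0,425-im.shape[0],0,0,cv2.BORDER_CONSTANT))
    if n=="scene":
        draw(im,c,p,[tuple(b[:4])+(b[4]+.105,b[5]+.105) for b in WS]+[(-.006,0,-.015,.015,.157,.165)]+ST[1:],5,o); out[0]=np.hstack([out[0],im]) if 0 else out[0]; ov=im
cv2.imwrite("pics/e1.png",np.hstack([out[1],ov]))
cv2.imwrite("pics/e2.png",out[0])
E
```

```text
25.5 [ 0.39974741 -0.16260507  0.25264655] [ 0.23136467 -0.17930651  0.56942208]
```

View pics/e1.png

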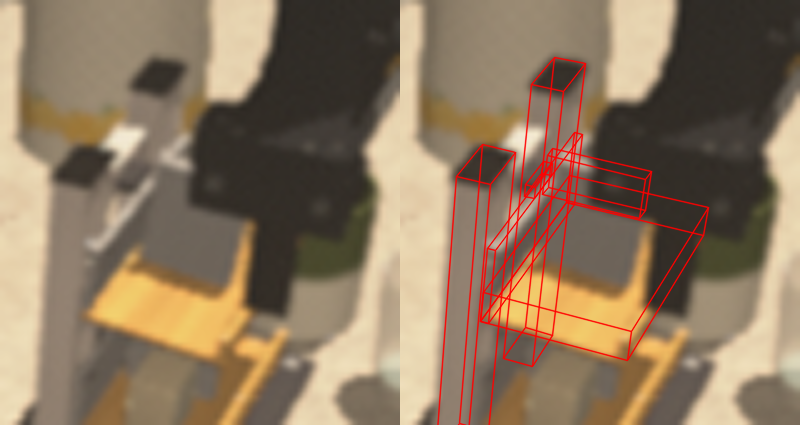

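The overlay shows the released shelf hanging at the home pose, with the deck edge and plate on the model. I'll move the arm farther off and check the catch nose numerically against the initial image, where it was out.

Emit:
play_rows:
  travel:
    - [0, -0.06, 0]
    - [0, -0.06, 0]
    - [0, -0.06, 0]
    - [0, -0.06, 0]
    - [0, 0, 0]
    - [0, 0, 0]
    - [0, 0, 0]
    - [0, 0, 0]
    - [0, 0, 0]
    - [0, 0, 0]
  spin: [0, 0, 0, 0, 0, 0, 0, 0, 0, 0]

```text
time_s: 26.85
position: [0.373, 0.0739, 0.2527]
ee_rot: [0.0, 0.998, 0.057, -0.0]
ft_force: [-0.0, -0.3, 0.4]
finger_gap: 0.0883
grip_force: 0.0
```

```bash
python3 - <<'E'
from h import *
from plant import imaging
p=[.5647,-.3259,.116]
for n in("top","scene"):
    c=imaging.camera(n); a=cv2.cvtColor(cv2.imread(f"pics/{n}0.png"),cv2.COLOR_BGR2GRAY); b=cv2.cvtColor(c["color"],cv2.COLOR_RGB2GRAY)
    cv2.imwrite(f"pics/{n}_fin.png",b)
    print(n,"nose tip/front top",np.round(proj(c,place(p,[[-.006,y,.166] for y in(.015,0,-.015)]+[[0,y,.166] for y in(.015,0,-.015)]+[[-.005,0,.155],[-.068,0,.181]])),1).tolist())
    u,v=np.round(proj(c,place(p,[[-.003,0,.163]]))[0]).astype(int)
    print("before");print(a[v-7:v+8,u-9:u+10]);print("after");print(b[v-7:v+8,u-9:u+10])
E
```

```text
top nose tip/front top [[379.3, 177.3], [384.9, 176.7], [390.5, 176.1], [378.9, 175.1], [384.5, 174.5], [390.1, 173.9], [383.6, 177.3], [390.8, 198.6]]
before
[[243 243 243 243 243 243 243 243 243 243 243 243 243 242 243 243 243 243
  243]
 [243 243 243 243 243 243 243 243 243 243 243 243 243 243 243 242 243 243
  242]
 [243 243 243 243 243 243 243 243 243 243 243 243 243 243 242 242 239 235
  221]
 [243 243 243 243 243 241 239 236 223 206 188 173 160 154 154 154 154 151
  137]
 [169 170 160 151 150 146 139 135 128 120 110 103  96  94  94  92  93  92
   88]
 [100 110 106  91  70  79  95  94  96  96  96  96  97  97  98  93  84  80
   78]
 [122 128 133 137 104  76 101 101 101 101 102 103 103 103 103 102  88  78
   79]
 [143 144 145 147 111  74 104 107 107 106 106 108 110 109 107 107  91  79
   78]
 [147 147 146 146 114  78 101 105  99  92  84  78  73  77  78  71  75  78
   79]
 [198 236 236 236 220 151  89  89  88 100 109 124 134 134 132 115  88  78
   78]
 [207 244 244 243 241 236 232 229 223 199 170 137 109 101  95  88  81  79
   90]
 [151 172 160 151 140 138 144 147 138 123 111  98 
[... 3395 characters left out ...]
 115 120 122 124 127 130 129 130 131 131 133
  134]
 [101  99  95  86  83  83  87  93 102 106 112 118 123 125 125 126 127 127
  130]
 [ 97 104 105 106 105 100  91  85  83  84  88  96 102 105 108 109 110 113
  114]
 [ 83  99 106 110 112 112 111 109 105 100  95  91  89  87  83  85  83  84
   86]
 [ 60  80  97 106 112 114 116 118 118 116 117 116 113 109 104 102  99  96
   95]
 [ 43  53  72  90 102 109 115 117 119 120 121 121 122 121 120 122 120 119
  119]
 [ 41  41  48  60  75  89 100 108 114 118 120 121 122 124 124 124 126 125
  125]
 [ 41  41  41  41  48  54  66  81  94 102 108 112 117 120 122 123 123 124
  124]
 [ 41  40  40  40  39  39  41  49  56  64  71  82  94 101 106 108 109 109
  109]]
```

The top view shows the same nose pixels (rows 5–8, columns 6–15) as before the shelf was hung. The catch is therefore fully out, with the bright plate edge just in front of and below it. I'll hand in.

```bash
python3 -c "
from plant import job
print(job.finish_job())"
```

```text
the job is handed in; nothing more can be done
None
```

The wide shelf hangs home in the upper slots with the catch snapped out over its back plate, the gripper is clear, the narrow shelf was not touched, and the job is handed in at about 27 s; the judge returned no verdict.

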